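# Slide the long crank spindle home in the V-groove length gauge

### The job

Two bare crank spindles lie in the two V-grooves of the length gauge on the bicycle bench, and the longer one is to be measured. Push the longer spindle gently along its groove until it sits fully home against the stop bar, without lifting it out of the groove and without shoving the stop bar off its setting. Leave the shorter spindle where it is.

Things in the scene. Friction and masses are not known exactly. Their poses are not given: they have to be found in the camera images.
- long_spindle_center (a point): centre (on the axis, half-way along) of the longer crank spindle: bright steel cylinder, 24 mm diameter, 150 mm long, 0.2 to 0.4 kg, loose in either one of the gauge's two V-grooves. x runs along the cylinder towards the stop bar. Its axis is 5 mm, its highest line 17 mm above the V-block tops. Sliding it takes about 1 to 5 N; its end starts 50 to 130 mm short of the stop bar
- short_spindle_center (a point): centre (on the axis, half-way along) of the shorter crank spindle: like the longer one, 24 mm diameter but only 95 mm long, lying loose in the other V-groove in the same manner
- stop_face (a point): point on the stop bar's face turned to the spindles, on the gauge's centre line, at the height of the spindles' axes; x along the grooves, away from the spindles. Aluminium bar across both grooves, 150 mm long, 16 mm thick, 1 to 33 mm above the V-block tops, black clamp knob on its far side. Lightly clamped: it holds against pushes below 15 N and slides away along x at about 18 N
- gauge: length gauge, fixed: green base plate 360 x 170 x 10 mm, on it two parallel dark steel V-blocks 320 mm long, 56 mm wide, tops 45 mm above the bench; each has a 90 degree groove along it, 12 mm deep, 24 mm wide, open-ended, its middle 40 mm left or right of the gauge's centre line. Origin at the centre of the underside, x along the grooves to the stop bar, z up. Room behind the spindles is free
There are look-alikes about, which are no part of the job. What is shaped like the part that bears long_spindle_center but blue or green is not meant.

How it is judged:
By the outcome, as a careful person would: the job done as asked, in the order asked, and still so for the second after the job is handed in, with the robot touching nothing.
It also fails if it takes over 35 s, if anything falls off the work surface, if the arm or the gripper's body presses on something with over 40 N, if the wrist force passes 120 N, or if a joint passes its speed limit or range.

### The arm

A 7-joint arm with a two-finger parallel gripper is mounted at the origin on the work surface. World frame = base frame: x ahead of the robot, y to its left, z up, the work surface at z = 0. Lengths are in m, angles in rad, forces in N, time in s.
With the tool pointing down it reaches from about 0.4 to 0.85 m from the base axis. Payload 4.5 kg.
Tool frame: the origin (TCP) lies midway between the tips of the shut fingers; the grasp point (between the pads) lies 19 mm behind it; z points along the fingers, y is the direction in which the jaws open and shut (so a half turn about z gives the same grasp; the last joint's range is limited). The gripper opens to 88 mm and grips with 3 to 60 N. Pads are 18 mm wide; open, the fingers measure 123 mm over their backs; the gripper's body (75 mm by 187 mm) begins 45 mm behind the grasp point.
Start: joints at [1.221, 0.689, -0.195, 1.565, 0.157, 0.902, -0.215], TCP at [0.234, -0.58, 0.239] pointing down, gripper open.
Joint ranges: [-3.01, 3.01], [-0.46, 2.08], [-1.47, 1.51], [0.13, 2.56], [-1, 4.14], [0.04, 2.09], [-2.66, 2.66]. Speed limits (rad/s): [2.57, 2.57, 3.14, 3.14, 3.14, 3.14, 3.14].

### API

Orientations are given as a unit quaternion [x, y, z, w].
In Python, from plant import r gives the robot as it stands. The module is installed in compiled form; this text tells all that it offers.
- The arm moves only by the tool carry_out, never from a script. Its argument "commands" is a list of rows, each a list of 6 numbers: the shift along the tool's x, y, z in m, then the turn, a rotation vector about the tool's x, y, z in degrees. In form: [[dx, dy, dz, wx, wy, wz], ...]. A call has 1 to 12 rows; each row is the pose to reach, as a shift and turn from the pose commanded when the call began, along the tool's axes at that moment; what a row does not reach only later rows make up. A row lasts 1/10 s, in which the tool goes at most 50 mm and 8.59 degrees, less where a joint would pass 70% of its speed; a pose out of reach is approached as far as the arm can. A call with a gripper value outside its range is refused whole. "fingers" is the closure in counts, from 0 (fully open) to 255 (shut), set as the call begins (left out, the last holds). The fingers move at their own pace and stop on an object; "grip_force" is the grip in N (left out, the last holds). Time passes only in rows, so rows that repeat a pose let the fingers close. It gives the time, the measured TCP pose, the force and the opening at its end, in the units of the state.
- r.get_state(): the state, without advancing time (a new reading comes with each control period).
- r.snapshot(name): name is "side" or "top"; returns a dict with "img" (384x512x3 uint8, blue, green, red), "intrinsics" (3x3 intrinsics, pixels), "extrinsics" (4x4, takes a point from camera to world coordinates). Camera axes: x right, y down, z forward; pixel columns grow to the right and rows downward; lengths in m; the calibration is good to about 2 mm. A picture is of the moment at which its call begins. There is no depth.
- r.finish_job(): hands the job in, once; it reports no verdict.
Trained networks look in a picture, given as the dict that the camera call returned (one of the last four; its "shot" number tells which), for a name from the list of things; names that differ only in an ending like _2 or _b are one class to them, and where a whole thing is asked for, a point or a joint stands for the part that bears it (a point fixed in the world has none). Each returns a list of dicts, best first, with "p" (0 to 1); they miss things now and then, are a little off and sometimes report something else, mostly with a low value. They report only what shows in the picture. A call takes as long as a camera call. They do not tell look-alikes from the thing itself.
- r.spot_in(picture, label): "xyz" ([x, y, z] in m, in world coordinates, good to about 4 mm: the middle of the surface that is visible of it).
- r.spot_point(picture, label): "xyz" ([x, y, z] in m, in world coordinates, good to about 4 mm: a listed point, or the origin of a listed thing).
The state is a dict: "clock": time; "q": joint angles; "qd": joint speeds; "joint_torque": joint torques, N m; "tool_pos": TCP position; "eef_rot": TCP orientation; "contact_force": force on the tool from outside, world axes, zero at the start; "moment": the same for the moment, N m; "opening": opening from 0.0 (shut) to 1.0 (fully open).
Only numpy, scipy, OpenCV 4.12 (cv2) and the standard library are available. Lean on these libraries where they do the work, as an engineer would, in place of code of your own. Each camera call takes 0.05 s, during which the arm holds its last target.

## Working session

There is one attempt and no reset: what is moved stays moved. The work goes in short steps, Python scripts to look and compute and a tool call to move; the robot and the scene stay as the last step left them, time stands still between calls to the robot, and variables do not carry over. Pictures are saved under pics/ and viewed, and the job is handed in when it is done.

Besides the shell and the picture viewer there is one more tool, called after "Call:" as name(argument=value, ...), one argument or row to a line, values as JSON. carry_out: Moves the arm, as the interface text tells. Its arguments: {"type":"object","properties":{"commands":{"type":"array","items":{"type":"array","items":{"type":"number"}}},"fingers":{"type":"number"},"grip_force":{"type":"number"}},"required":["commands"]}

```bash
mkdir -p pics; cat > h.py <<'E'
import numpy as np,cv2
from plant import r
from scipy.spatial.transform import Rotation as R
E
python3 - <<'E'
from h import *
s=r.get_state();print({k:np.round(v,4) for k,v in s.items() if k in('clock','tool_pos','eef_rot','contact_force','opening')})
for n in("top","side"):
    p=r.snapshot(n);cv2.imwrite(f"pics/{n}0.png",p["img"])
    print(n,np.round(p["intrinsics"],1).tolist(),np.round(p["extrinsics"],3).tolist())
    for l in("long_spindle_center","short_spindle_center","stop_face","gauge"):
        print(l,[(np.round(d["xyz"],3).tolist(),round(d["p"],2)) for d in r.spot_point(p,l)][:4])
E
```

```text
{'clock': np.float64(0.0), 'tool_pos': array([ 0.2337, -0.579 ,  0.2379]), 'eef_rot': array([ 9.816e-01,  1.908e-01, -2.000e-04, -9.000e-04]), 'contact_force': array([ 0.4715, -0.0009,  0.0376]), 'opening': np.float64(0.9964)}
top [[454.4, 0.0, 247.1], [0.0, 454.4, 183.9], [0.0, 0.0, 1.0]] [[-0.011, -0.992, 0.124, 0.526], [-0.999, 0.007, -0.031, -0.047], [0.03, -0.124, -0.992, 0.987], [0.0, 0.0, 0.0, 1.0]]
long_spindle_center [([0.517, -0.283, 0.015], 0.9), ([0.594, -0.021, 0.05], 0.88)]
short_spindle_center [([0.511, -0.03, 0.049], 0.62)]
stop_face [([0.514, 0.123, 0.051], 0.73)]
gauge [([0.541, 0.019, 0.001], 0.66)]
side [[413.5, 0.0, 257.7], [0.0, 413.5, 184.0], [0.0, 0.0, 1.0]] [[0.969, -0.117, 0.218, 0.419], [-0.246, -0.544, 0.802, -0.766], [0.025, -0.831, -0.556, 0.565], [0.0, 0.0, 0.0, 1.0]]
long_spindle_center [([0.519, -0.284, 0.019], 0.96), ([0.592, -0.026, 0.049], 0.6)]
short_spindle_center [([0.51, -0.028, 0.05], 0.81)]
stop_face [([0.516, 0.122, 0.047], 0.83)]
gauge [([0.541, 0.02, -0.001], 0.7), ([0.593, -0.019, 0.046], 0.5)]
```

View pics/top0.png

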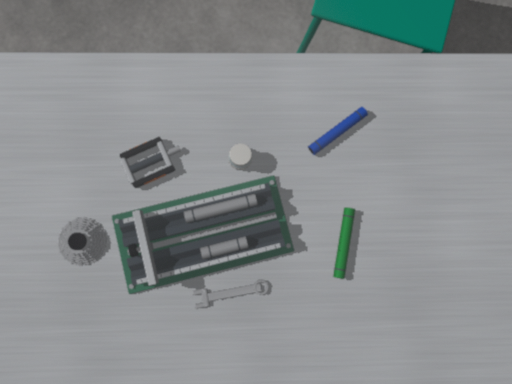

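View pics/side0.png

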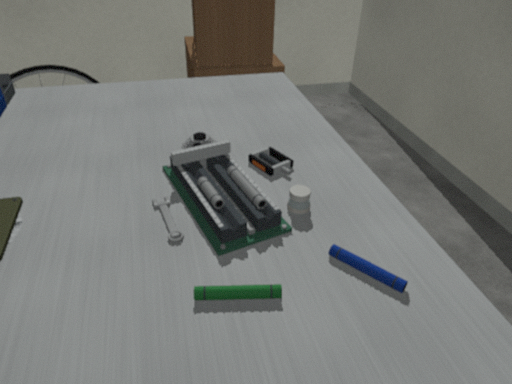

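```bash
python3 - <<'E'
import cv2
a=cv2.imread("pics/top0.png")[170:300,105:300];cv2.imwrite("pics/topz.png",cv2.resize(a,None,fx=4,fy=4,interpolation=cv2.INTER_CUBIC))
a=cv2.imread("pics/side0.png")[125:255,150:300];cv2.imwrite("pics/sidez.png",cv2.resize(a,None,fx=4,fy=4,interpolation=cv2.INTER_CUBIC))
E
```

```text
(no output)
```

View pics/topz.png

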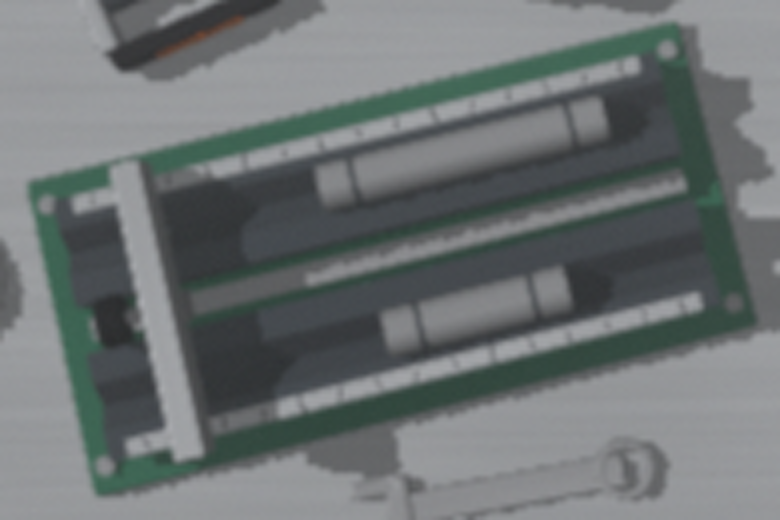

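View pics/sidez.png

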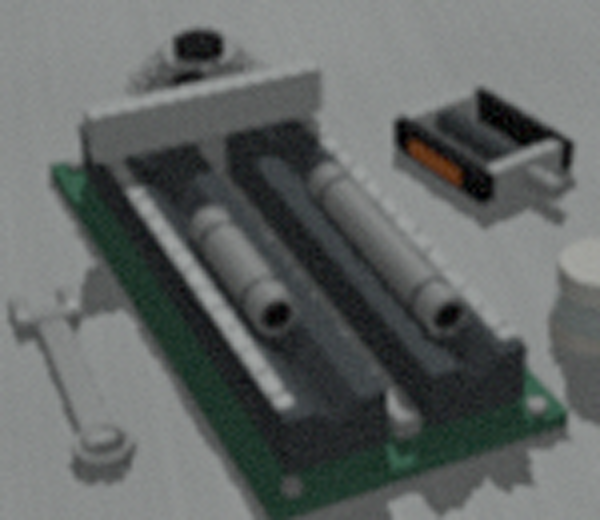

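```bash
python3 - <<'E'
from h import *
p=r.snapshot("top");K=p["intrinsics"];T=p["extrinsics"]
def w(u,v,z):
    d=T[:3,:3]@np.linalg.inv(K)@[u/4+105-.4,v/4+170-.4,1];o=T[:3,3]
    return o+d*(z-o[2])/d[2]
c=[w(*q,.01) for q in((33,183),(678,25),(755,320),(98,493))]
print("corners",np.round(c,4)); ctr=np.mean(c,0)
ax=(c[0]-c[1]+c[3]-c[2])[:2];print("len",np.linalg.norm(ax)/2);ax/=np.linalg.norm(ax);print("yaw",np.degrees(np.arctan2(ax[1],ax[0])),ctr)
g=lambda P:np.round([(P[:2]-ctr[:2])@ax,(P[:2]-ctr[:2])@[-ax[1],ax[0]]],4)
E1=(w(316,168,.05)+w(328,208,.05))/2;E2=(w(600,97,.05)+w(610,140,.05))/2
d=(E1-E2)[:2];print("long",E1,E2,np.linalg.norm(d),np.degrees(np.arctan2(d[1],d[0])),g(E1),g(E2))
F1=(w(383,312,.05)+w(390,355,.05))/2;F2=(w(565,265,.05)+w(572,308,.05))/2
print("short",F1,F2,np.linalg.norm(F1-F2),g(F1),g(F2))
for q in((140,163),(192,458)):print("stop",w(*q,.078),g(w(*q,.078)))
s=r.get_state();M=R.from_quat(s["eef_rot"]).as_matrix();print(np.round(M,3))
E
```

```text
corners [[ 0.5823  0.2095  0.01  ]
 [ 0.6651 -0.1364  0.01  ]
 [ 0.5057 -0.1747  0.01  ]
 [ 0.4202  0.1717  0.01  ]]
len 0.3562085070955846
yaw 103.65793783009465 [0.54334531 0.01752499 0.01      ]
long [0.57611622 0.05189792 0.05      ] [ 0.61072348 -0.09392948  0.05      ] 0.14987759768796657 103.35027258739053 [ 0.0257 -0.04  ] [-0.1242 -0.0392]
short [0.501895   0.01876437 0.05      ] [ 0.52460207 -0.07408897  0.05      ] 0.09558951052035058 [0.011 0.04 ] [-0.0846  0.0398]
stop [0.58784261 0.13916836 0.078     ] [ 0.1077 -0.072 ]
stop [0.44362701 0.11132537 0.078     ] [0.1147 0.0747]
[[ 0.927  0.374  0.   ]
 [ 0.374 -0.927 -0.   ]
 [ 0.     0.    -1.   ]]
```

Call:
carry_out(
  commands=[
    [0.03,-0.015,0.005,0,0,0],
    [0.07,-0.035,0.01,0,0,0],
    [0.11,-0.055,0.02,0,0,0],
    [0.15,-0.076,0.03,0,0,0],
    [0.19,-0.096,0.04,0,0,0],
    [0.23,-0.116,0.05,0,0,0],
    [0.27,-0.136,0.06,0,0,0],
    [0.31,-0.156,0.06,0,0,0],
    [0.35,-0.176,0.06,0,0,0],
    [0.39,-0.197,0.06,0,0,0],
    [0.42,-0.212,0.06,0,0,0],
    [0.44,-0.222,0.06,0,0,0],
  ],
  fingers=255,
  grip_force=40,
)

```text
clock: 1.75
tool_pos: [0.5613, -0.2054, 0.1789]
eef_rot: [0.981, 0.193, 0.001, -0.001]
contact_force: [-1.3, -1.2, -0.6]
opening: 0.003
```

Call:
carry_out(
  commands=[
    [0.02,-0.01,0,0,0,-8],
    [0.04,-0.02,0,0,0,-16],
    [0.06,-0.03,0,0,0,-24],
    [0.08,-0.04,0,0,0,-32],
    [0.084,-0.042,0,0,0,-40],
    [0.084,-0.042,0.01,0,0,-48],
    [0.084,-0.042,0.02,0,0,-56],
    [0.084,-0.042,0.02,0,0,-64],
    [0.084,-0.042,0.02,0,0,-72],
    [0.084,-0.042,0.02,0,0,-78],
    [0.084,-0.042,0.02,0,0,-81],
    [0.084,-0.042,0.02,0,0,-81.4],
  ],
)

```text
clock: 2.95
tool_pos: [0.6211, -0.1388, 0.1586]
eef_rot: [0.62, 0.785, 0.0, -0.0]
contact_force: [0.2, 0.1, 0.7]
opening: 0.004
```

```bash
cat > st.py <<'E'
from h import *
s=r.get_state();M=R.from_quat(s["eef_rot"]).as_matrix()
a=np.radians(103.4);ax=np.array([np.cos(a),np.sin(a)]);c=np.array([.5433,.0175]);t=s["tool_pos"]
print("t",s["clock"],"tcp",np.round(t,4),"gauge xy",np.round([(t[:2]-c)@ax,(t[:2]-c)@[-ax[1],ax[0]]],4),"yawx",np.degrees(np.arctan2(M[1,0],M[0,0])),"tilt",np.round(M[:,2],3),"F",np.round(s["contact_force"],2),"Fax",round(s["contact_force"][:2]@ax,2),s["opening"])
E
python3 st.py; python3 - <<'E'
from h import *
for n in("top","side"):
    p=r.snapshot(n);a=p["img"][100:300,100:400];cv2.imwrite(f"pics/{n}1.png",cv2.resize(a,None,fx=2.5,fy=2.5))
E
```

```text
t 2.95 tcp [ 0.6211 -0.1388  0.1586] gauge xy [-0.17   -0.0394] yawx 103.39208036988427 tilt [ 0.  0. -1.] F [0.22 0.11 0.73] Fax 0.06 0.003992768304261753
```

View pics/top1.png

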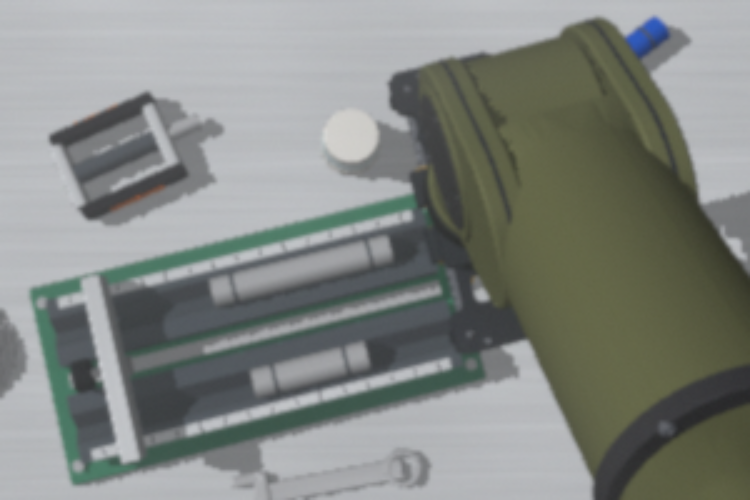

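View pics/side1.png

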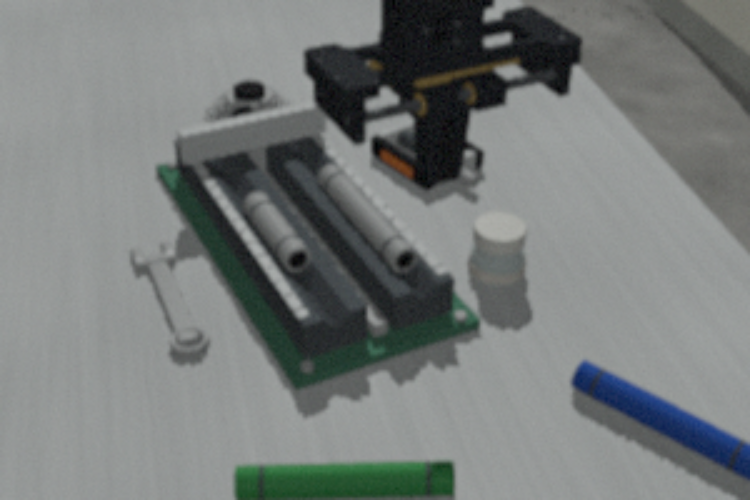

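```bash
python3 - <<'E'
from h import *
def ray(p,u,v):
    K=p["intrinsics"];T=p["extrinsics"];d=T[:3,:3]@np.linalg.inv(K)@[u,v,1];return T[:3,3],d/np.linalg.norm(d)
a=ray(r.snapshot("top"),100+350/2.5,100+135/2.5);b=ray(r.snapshot("side"),100+500/2.5,100+228/2.5)
A=np.c_[a[1],-b[1]];k=np.linalg.lstsq(A,b[0]-a[0],rcond=None)[0]
P=(a[0]+k[0]*a[1]);Q=b[0]+k[1]*b[1];print(P,Q)
t=np.radians(103.4);ax=np.array([np.cos(t),np.sin(t)]);d=P[:2]-[.5433,.0175];print(d@ax,d@[-ax[1],ax[0]])
E
```

```text
[ 0.70715197 -0.06203425  0.04448379] [ 0.70755729 -0.06214159  0.04456363]
-0.11534134807261694 -0.14095934451265726
```

Call:
carry_out(
  commands=[
    [0,0,0.015,0,0,0],
    [0,0,0.035,0,0,0],
    [0,0,0.055,0,0,0],
    [0,0,0.075,0,0,0],
    [0,0,0.09,0,0,0],
    [0,0,0.1,0,0,0],
    [0,0,0.105,0,0,0],
    [0,0,0.107,0,0,0],
    [0,0,0.108,0,0,0],
    [0,0,0.108,0,0,0],
  ],
)

```text
clock: 4.15
tool_pos: [0.6216, -0.1386, 0.0513]
eef_rot: [0.62, 0.785, 0.0, 0.001]
contact_force: [0.0, 0.6, -0.0]
opening: 0.003
```

Call:
carry_out(
  commands=[
    [0.004,0,0,0,0,0],
    [0.01,0,0,0,0,0],
    [0.016,0,0,0,0,0],
    [0.021,0,0,0,0,0],
    [0.024,0,0,0,0,0],
    [0.026,0,0,0,0,0],
    [0.028,0,0,0,0,0],
    [0.03,0,0,0,0,0],
  ],
)

```text
clock: 4.95
tool_pos: [0.6141, -0.1094, 0.0507]
eef_rot: [0.62, 0.785, -0.0, 0.0]
contact_force: [0.2, 0.3, -0.0]
opening: 0.002
```

```bash
python3 st.py; python3 - <<'E'
from h import *
for n in("top","side"):
    p=r.snapshot(n);a=p["img"][100:300,100:400];cv2.imwrite(f"pics/{n}2.png",cv2.resize(a,None,fx=2.5,fy=2.5))
E
```

```text
t 4.95 tcp [ 0.6141 -0.1094  0.0507] gauge xy [-0.1399 -0.0395] yawx 103.37252020532654 tilt [ 0. -0. -1.] F [ 0.17  0.28 -0.03] Fax 0.23 0.0023784639261910127
```

View pics/side2.png

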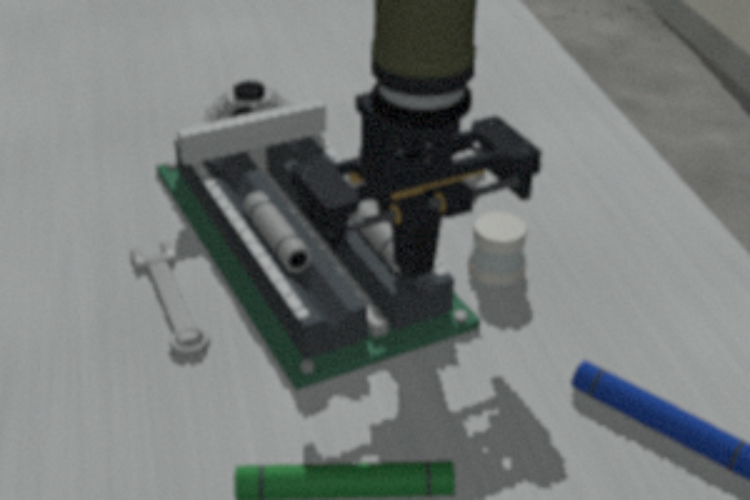

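Call:
carry_out(
  commands=[
    [0.001,0,0.001,0,0,0],
    [0.003,0,0.001,0,0,0],
    [0.005,0,0.001,0,0,0],
    [0.007,0,0.001,0,0,0],
    [0.009,0,0.001,0,0,0],
    [0.011,0,0.001,0,0,0],
    [0.014,0,0.001,0,0,0],
    [0.017,0,0.001,0,0,0],
    [0.02,0,0.001,0,0,0],
  ],
)

```text
clock: 5.95
tool_pos: [0.6094, -0.0898, 0.0497]
eef_rot: [0.62, 0.785, -0.0, 0.0]
contact_force: [0.7, -2.4, -0.2]
opening: 0.004
```

```bash
python3 st.py; python3 - <<'E'
from h import *
for n in("top",):
    p=r.snapshot(n);a=p["img"][100:300,100:400];cv2.imwrite(f"pics/{n}3.png",cv2.resize(a,None,fx=2.5,fy=2.5))
E
```

```text
t 5.95 tcp [ 0.6094 -0.0898  0.0497] gauge xy [-0.1197 -0.0394] yawx 103.38897847552151 tilt [-0. -0. -1.] F [ 0.74 -2.4  -0.25] Fax -2.51 0.00387911797460437
```

View pics/top3.png

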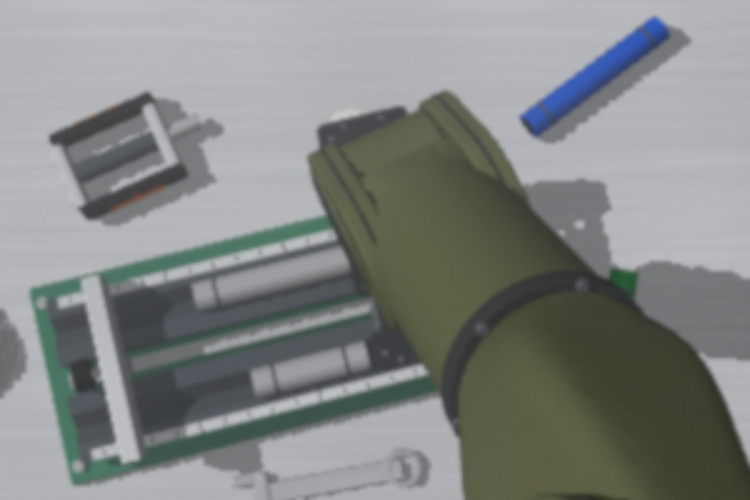

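Call:
carry_out(
  commands=[
    [0.003,0,0,0,0,0],
    [0.007,0,0,0,0,0],
    [0.012,0,0,0,0,0],
    [0.017,0,0,0,0,0],
    [0.022,0,0,0,0,0],
    [0.027,0,0,0,0,0],
    [0.032,0,0,0,0,0],
    [0.037,0,0,0,0,0],
    [0.042,0,0,0,0,0],
    [0.046,0,0,0,0,0],
    [0.049,0,0,0,0,0],
    [0.051,0,0,0,0,0],
  ],
)

```text
clock: 7.2
tool_pos: [0.5974, -0.0402, 0.0497]
eef_rot: [0.62, 0.785, -0.0, -0.0]
contact_force: [-0.9, -4.9, 1.7]
opening: 0.002
```

```bash
python3 st.py; python3 - <<'E'
from h import *
for n in("top",):
    p=r.snapshot(n);a=p["img"][170:300,105:300];cv2.imwrite(f"pics/{n}4.png",cv2.resize(a,None,fx=4,fy=4,interpolation=cv2.INTER_CUBIC))
E
```

```text
t 7.2 tcp [ 0.5974 -0.0402  0.0497] gauge xy [-0.0687 -0.0392] yawx 103.39552606847029 tilt [-0.001 -0.    -1.   ] F [-0.89 -4.94  1.73] Fax -4.6 0.0015655494943368825
```

View pics/top4.png

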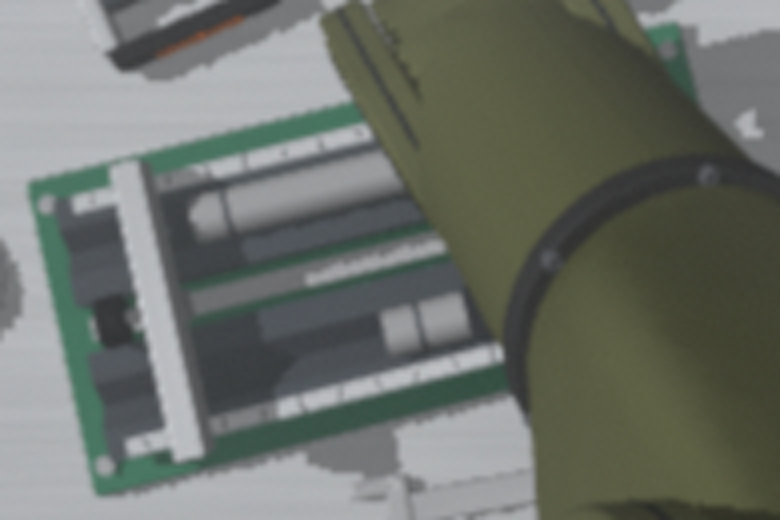

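Call:
carry_out(
  commands=[
    [0.001,0,0,0,0,0],
    [0.003,0,0,0,0,0],
    [0.005,0,0,0,0,0],
    [0.007,0,0,0,0,0],
    [0.008,0,0,0,0,0],
    [0.009,0,0,0,0,0],
  ],
)

```text
clock: 7.85
tool_pos: [0.5953, -0.0316, 0.0497]
eef_rot: [0.62, 0.785, -0.0, -0.0]
contact_force: [-0.3, -5.6, 1.1]
opening: 0.007
```

```bash
python3 st.py; python3 - <<'E'
from h import *
for n in("top",):
    p=r.snapshot(n);a=p["img"][170:300,105:300];cv2.imwrite(f"pics/{n}5.png",cv2.resize(a,None,fx=4,fy=4,interpolation=cv2.INTER_CUBIC))
E
```

```text
t 7.85 tcp [ 0.5953 -0.0316  0.0497] gauge xy [-0.0598 -0.0392] yawx 103.39261586354014 tilt [-0.001 -0.    -1.   ] F [-0.32 -5.58  1.05] Fax -5.35 0.006843691201228472
```

View pics/top5.png

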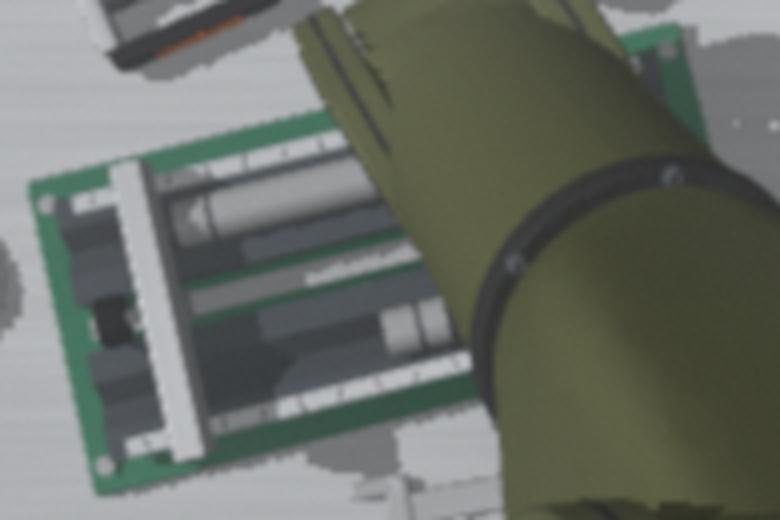

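Call:
carry_out(
  commands=[
    [0.001,0,0,0,0,0],
    [0.002,0,0,0,0,0],
    [0.003,0,0,0,0,0],
    [0.004,0,0,0,0,0],
  ],
)

```text
clock: 8.3
tool_pos: [0.5944, -0.0278, 0.0496]
eef_rot: [0.62, 0.785, -0.0, -0.0]
contact_force: [-2.0, -4.6, 1.5]
opening: 0.009
```

```bash
python3 st.py
```

```text
t 8.3 tcp [ 0.5944 -0.0278  0.0496] gauge xy [-0.056  -0.0392] yawx 103.37978424777002 tilt [-0.001 -0.    -1.   ] F [-1.96 -4.62  1.5 ] Fax -4.04 0.008924957337171895
```

Call:
carry_out(
  commands=[
    [0.001,0,0,0,0,0],
    [0.0015,0,0,0,0,0],
    [0.002,0,0,0,0,0],
    [0.002,0,0,0,0,0],
  ],
)

```text
clock: 8.7
tool_pos: [0.5939, -0.0258, 0.0496]
eef_rot: [0.62, 0.785, -0.0, -0.0]
contact_force: [-1.7, -4.3, 2.1]
opening: 0.007
```

```bash
python3 st.py; python3 - <<'E'
from h import *
for n in("top",):
    p=r.snapshot(n);a=p["img"][200:250,125:200];cv2.imwrite(f"pics/{n}6.png",cv2.resize(a,None,fx=10,fy=10,interpolation=cv2.INTER_CUBIC))
E
```

```text
t 8.7 tcp [ 0.5939 -0.0258  0.0496] gauge xy [-0.0538 -0.0392] yawx 103.39084431061868 tilt [-0.001 -0.    -1.   ] F [-1.7  -4.28  2.07] Fax -3.77 0.006623098744361918
```

View pics/top6.png

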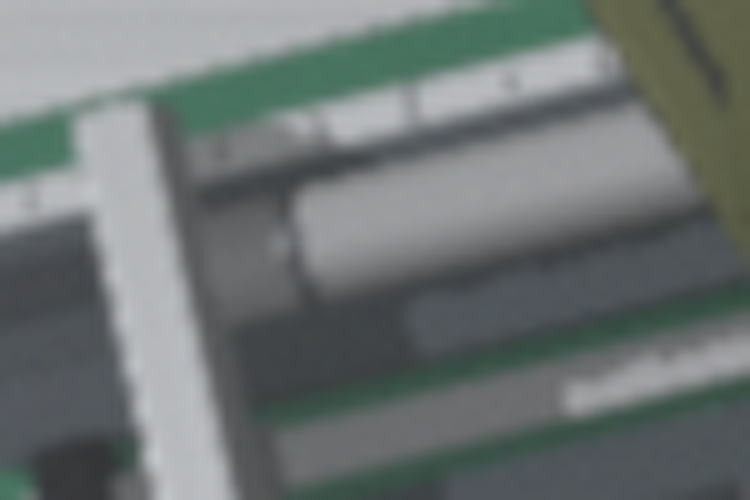

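Call:
carry_out(
  commands=[
    [0.0005,0,0,0,0,0],
    [0.001,0,0,0,0,0],
    [0.001,0,0,0,0,0],
  ],
)

```text
clock: 9.05
tool_pos: [0.5937, -0.025, 0.0497]
eef_rot: [0.62, 0.785, -0.0, -0.0]
contact_force: [-0.9, -4.4, 2.2]
opening: 0.009
```

Call:
carry_out(
  commands=[
    [0.0005,0,0,0,0,0],
    [0.001,0,0,0,0,0],
    [0.001,0,0,0,0,0],
  ],
)

```text
clock: 9.35
tool_pos: [0.5937, -0.025, 0.0497]
eef_rot: [0.62, 0.784, -0.001, 0.0]
contact_force: [-2.0, -6.1, 0.9]
opening: 0.007
```

```bash
python3 st.py;  python3 - <<'E'
from h import *
for n in("top",):
    p=r.snapshot(n);a=p["img"][200:250,125:200];cv2.imwrite(f"pics/{n}7.png",cv2.resize(a,None,fx=10,fy=10,interpolation=cv2.INTER_CUBIC))
E
python3 st.py
```

```text
t 9.35 tcp [ 0.5937 -0.025   0.0497] gauge xy [-0.053  -0.0392] yawx 103.34358205434968 tilt [-0.    -0.002 -1.   ] F [-1.96 -6.1   0.88] Fax -5.48 0.006560261579069062
t 9.4 tcp [ 0.5937 -0.025   0.0497] gauge xy [-0.053  -0.0392] yawx 103.34531481990985 tilt [-0.    -0.002 -1.   ] F [-0.6  -5.69  1.8 ] Fax -5.4 0.00556844359629632
```

View pics/top7.png

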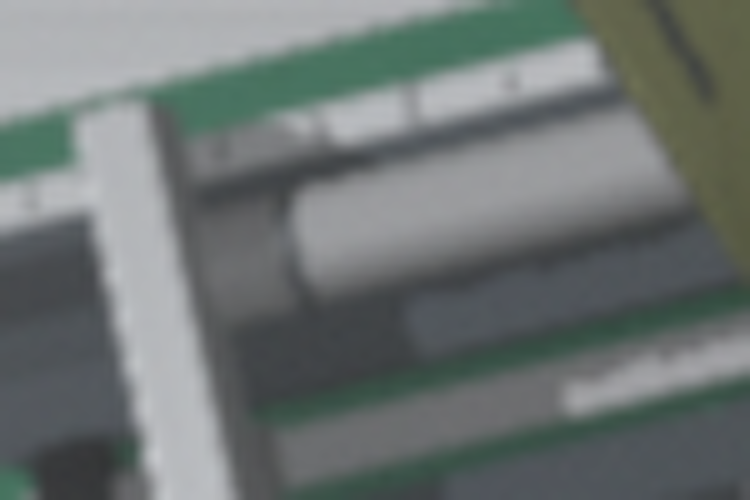

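Call:
carry_out(
  commands=[
    [0.0005,0,0,0,0,0],
    [0.0005,0,0,0,0,0],
    [0.001,0,0,0,0,0],
    [0.001,0,0,0,0,0],
  ],
)

```text
clock: 9.8
tool_pos: [0.5937, -0.0249, 0.0497]
eef_rot: [0.62, 0.784, -0.001, 0.001]
contact_force: [-0.5, -7.2, 1.7]
opening: 0.005
```

```bash
python3 st.py
```

```text
t 9.8 tcp [ 0.5937 -0.0249  0.0497] gauge xy [-0.0529 -0.0392] yawx 103.30818637547482 tilt [ 0.    -0.003 -1.   ] F [-0.53 -7.21  1.7 ] Fax -6.89 0.004706030787647315
```

Call:
carry_out(
  commands=[
    [0.0005,0,0,0,0,0],
    [0.001,0,0,0,0,0],
    [0.0015,0,0,0,0,0],
    [0.0015,0,0,0,0,0],
  ],
)

```text
clock: 10.2
tool_pos: [0.5936, -0.0249, 0.0497]
eef_rot: [0.621, 0.784, -0.002, 0.002]
contact_force: [0.2, -10.0, 0.9]
opening: 0.006
```

```bash
python3 st.py
```

```text
t 10.2 tcp [ 0.5936 -0.0249  0.0497] gauge xy [-0.0529 -0.0391] yawx 103.25350310328537 tilt [ 0.    -0.005 -1.   ] F [ 0.19 -9.95  0.91] Fax -9.73 0.0062646196118176616
```

Call:
carry_out(
  commands=[
    [-0.001,0,0,0,0,0],
    [-0.003,0,0,0,0,0],
    [-0.005,0,0,0,0,0],
    [-0.01,0,0,0,0,0],
    [-0.02,0,0,0,0,0],
    [-0.035,0,0,0,0,0],
    [-0.05,0,0,0,0,0],
    [-0.06,0,-0.01,0,0,0],
    [-0.06,0,-0.04,0,0,0],
    [-0.06,0,-0.08,0,0,0],
    [-0.08,0,-0.11,0,0,0],
    [-0.11,0,-0.12,0,0,0],
  ],
)

```text
clock: 11.4
tool_pos: [0.621, -0.1269, 0.1746]
eef_rot: [0.618, 0.786, 0.003, 0.002]
contact_force: [1.1, 0.6, -0.6]
opening: 0.005
```

Call:
carry_out(
  commands=[
    [-0.02,0,0,0,0,0],
    [-0.05,0,0,0,0,0],
    [-0.08,0,0,0,0,0],
    [-0.1,0,0,0,0,0],
    [-0.11,0,0,0,0,0],
    [-0.11,0,0,0,0,0],
  ],
)

```text
clock: 12.0
tool_pos: [0.6439, -0.2375, 0.1699]
eef_rot: [0.621, 0.784, -0.0, 0.0]
contact_force: [-0.3, 0.4, 0.2]
opening: 0.005
```

```bash
python3 st.py;  python3 - <<'E'
from h import *
for n in("top","side"):
    p=r.snapshot(n);cv2.imwrite(f"pics/{n}8f.png",p["img"])
    a=p["img"][170:300,105:300] if n=="top" else p["img"][125:255,150:300];cv2.imwrite(f"pics/{n}8.png",cv2.resize(a,None,fx=4,fy=4,interpolation=cv2.INTER_CUBIC))
E
```

```text
t 12.0 tcp [ 0.6439 -0.2375  0.1699] gauge xy [-0.2713 -0.0387] yawx 103.21724402679423 tilt [ 0.    -0.001 -1.   ] F [-0.29  0.41  0.2 ] Fax 0.47 0.0051180495364383325
```

View pics/top8.png

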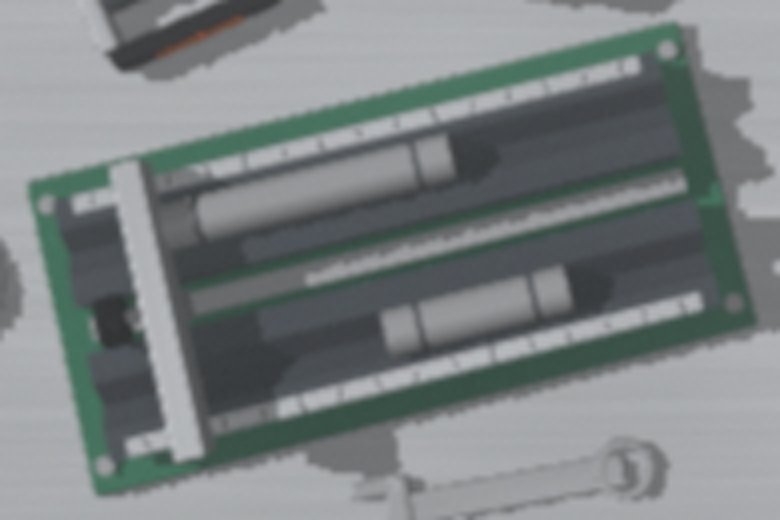

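View pics/side8.png

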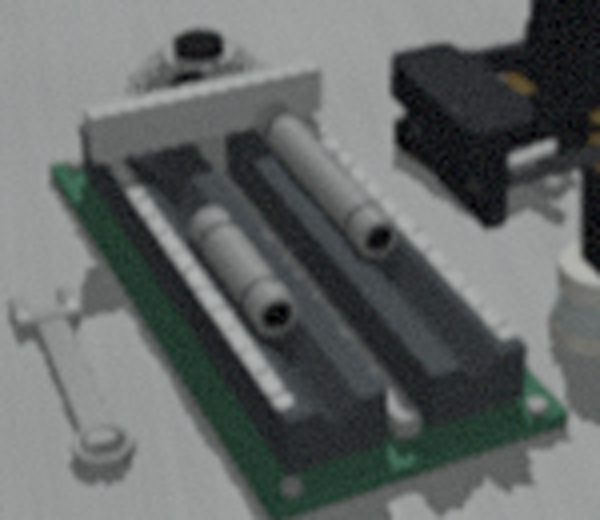

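```bash
python3 - <<'E'
from h import *
a=cv2.imread("pics/top0.png");b=cv2.imread("pics/top8f.png")
for n,(x0,y0,x1,y1) in dict(stop=(125,205,160,290),short=(195,232,255,262)).items():
    f=lambda i:np.float32(cv2.cvtColor(i[y0:y1,x0:x1],cv2.COLOR_BGR2GRAY)); print(n,cv2.phaseCorrelate(f(a),f(b)))
print(r.finish_job())
E
```

```text
stop ((0.04433763236881916, -0.0028469266585133823), 0.7997942987783455)
short ((-0.059632155209243365, -0.050976216407466524), 1.0012000931633844)
the job is handed in; nothing more can be done
None
```

I pushed the longer spindle (in the right groove as seen facing the stop bar) about 80 mm along its groove with closed fingers until it met the stop bar, then handed the job in at about 12 s.

- **Contact with the stop:** The push took about 4–5 N while the spindle slid. It then rose to about 10 N with no further movement, which is below the 15 N the bar holds. After that I backed off and lifted clear.
- **Final pictures:** The spindle's end is against the stop bar and it lies flat in its groove.
- **Stop bar and shorter spindle:** Comparing the first and last top pictures, both shifted by less than 0.1 pixel (about 0.2 mm), so neither moved noticeably.
- **Disagreement:** Contact came about 5 mm earlier than I had estimated from the first picture. I put this down to misjudging the bar's top edge or the finger width. The force rise and the final pictures both point to contact with the bar, but I did not measure the gap itself to better than about 1–2 mm.

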